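Test the hub that fits the keyed shaft

ROBOT

A 6-joint arm with a two-finger parallel gripper is mounted at the origin on a cart in front of the work surface, level with it; the furniture and walls round the work are solid. World frame = base frame: x ahead of the robot, y to its left, z up, the work surface at z = 0. Lengths are in mm, angles in rad, forces in N, time in s.
With the tool pointing down it reaches from about 300 to 775 mm from the base axis. Payload 14.6 kg.
Tool frame: the origin (TCP) lies at the very end of the fingers, on their centre line; the grasp point (between the pads) lies 19 mm behind it; z points along the fingers, y is the line along which they close (so a half turn about z gives the same grasp; the last joint's range is limited). The gripper opens to 94 mm and grips with 3 to 60 N. Pads are 16 mm wide; open, the fingers measure 119 mm over their backs; the gripper's body (75 mm by 177 mm) begins 78 mm behind the grasp point.
Start: joints at [-1.311, 0.3, 1.521, -0, 1.321, -0.067], TCP at [176.551, -520.883, 205.446] pointing down, gripper open.
Joint ranges: [-3.03, 3.03], [-0.79, 2.21], [0.23, 2.52], [-1.04, 4.18], [0, 3.07], [-2.55, 2.55]. Speed limits (rad/s): [2.22, 2.22, 2.57, 3.14, 3.14, 3.14].

INTERFACE

Orientations are given as [roll, pitch, yaw] about the fixed x, y, z axes, in that order (R = Rz(yaw) Ry(pitch) Rx(roll)).
In Python, from cell import manip gives the robot as it stands. The module is installed in compiled form; this text tells all that it offers.
- The arm moves only by the shell command python3 -m inch 'ROWS' [FORCE]. ROWS is JSON, a list of rows, each an object of numbers: "gripper": the opening, from 0 (shut) to 1 (fully open); "dx", "dy", "dz": the shift along the world's x, y, z in m; "wx", "wy", "wz": the turn, a rotation vector about the world's x, y, z in degrees. A call has exactly 5 rows; each row is the pose to reach, as a shift and turn from the pose commanded when the call began; what a row does not reach only later rows make up. A row lasts 1/12 s, in which the tool goes at most 41.7 mm and 7.16 degrees, less where a joint would pass 70% of its speed; a pose out of reach is approached as far as the arm can. A call with a gripper value outside its range is refused whole. The fingers move at their own pace and stop on an object; FORCE is the grip in N (left out, the last holds). Time passes only in rows, so rows that repeat a pose let the fingers close, or fill a call up. It gives the time, the measured TCP pose, the force, the opening and the grip force at its end, in the units of the state.
- manip.read_state(): the state, without advancing time (a new reading comes with each control period).
- manip.camera(name): name is "scene" or "side" or "wrist"; returns the picture (384x512x3 uint8, blue, green, red); there is no depth.
- manip.camera_info(name): a dict with "camera_matrix" (3x3 intrinsics, pixels), "R" (3x3) and "t" (3): a world point X has camera coordinates R X + t; the wrist camera has in their place "tool_from_camera" (4x4, takes a point from camera to tool coordinates, whose origin is the TCP and whose axes are the flange's). Camera axes: x right, y down, z forward; pixel columns grow to the right and rows downward; lengths in mm; the calibration is good to about 2 mm. A picture is of the moment at which its call begins: read the wrist's pose just before it. camera_info takes no time and is no camera call.
- manip.sign_off(): hands the job in; it is judged then, once.
The state is a dict: "clock": time; "joints": joint angles; "qd": joint speeds; "effort": joint torques, N m; "eef_pos": TCP position; "eef_rot": TCP orientation; "wrist_force": force on the tool from outside, world axes, zero at the start; "moment": the same for the moment, N m; "finger_gap": finger opening in mm; "finger_force": force on a finger pad.
Only numpy, scipy, OpenCV 4.12 (cv2) and the standard library are available. Lean on these libraries where they do the work, as an engineer would, in place of code of your own. Each camera call takes 0.05 s, during which the arm holds its last target. There are 200 camera calls.

TASK

One of three hubs in the fixture's trough fits the keyed test shaft mounted at the end of the lane (the two shafts left and right of it are only parked). Lift the locking bar straight up out of its two U brackets and lay it gently and flat on the bare worktop, off the fixture. Then slide, without lifting or tipping any hub, the hub whose keyway lines up with the shaft's key into the lane and fully home against the shaft's stand, leaving the other two standing in the trough, never trying them in the lane, and disturbing nothing else.

Things in the scene. Friction and masses are not known exactly. Their poses are not given: they have to be found in the camera images.
- fixture: grey fixture fixed to the worktop. Origin on the worktop under the middle of its cross trough; x along the test lane (away from the robot), y along the trough (to the left). Base plate 10 mm thick, top z 10 mm. Trough: y +-155 mm, ends open, 64 mm wide in x: front lip x -38 to -32 mm, 19 mm high; rear wall x 32 to 38 mm, 26 mm high, with the lane's mouth at y = 0
- lane_mouth (a point): middle of the lane's mouth (fixture x 32, y 0, z 10 mm): flared from 76 mm wide here to 63.5 mm at fixture x 46 mm, then straight between rails 26 mm high to x 162 mm. The base plate reaches x -47 to 45, y +-165 mm (trough); x 40 to 210, y +-75 mm (lane); x 118 to 188, y +-140 mm (parked shafts)
- lane_stop (a point): fixed point at the far end of the lane (fixture x 185, y 0, z 10 mm): the one shaft stand whose origin is here is the mounted one. A hub is fully home when its rear end meets that stand's front face, fixture x 167 mm (hub centre then at x 137 mm)
- bar_mid (a point): centre of the locking bar: steel, 20x20 mm section, 160 mm long along its y axis, red sleeve in the middle, 0.22 kg. It lies across the lane, z 55 mm, in two dark U brackets at fixture x 72, y +-52 mm (36 mm in x, 14 mm in y; slots 23 mm wide, open above, slot floor z 45 mm, tops z 80 mm). At least 30 mm free before and behind the bar
- bar: the locking bar; origin at the middle of its underside, y axis along its length
- tube_furnace_blue: big blue furnace, fixed, 376 mm deep, 437 mm wide, 389 mm high, at the fixture's left; origin under its middle, front face towards the robot with a latch pad standing out to 190 mm before the origin: keep the arm and the gripper clear of it
- shaft_top: blue stand (44 mm wide, 36 deep, 72 high, fixed) with a steel test shaft, key at the top (12 o'clock) seen from the robot. Origin: middle of the underside; axes as the fixture's. Shaft axis 45 mm above the origin, 22 mm thick, 55 mm long towards -x from the front face (x -18 mm). One stand is mounted in the lane, two are parked left and right of it; which is which varies
- shaft_top_key (a point): middle of the outer face of that shaft's brass key, 18 mm from the shaft's axis; key 7 mm wide, 42 mm long from the stand's front face
- hub_top_mid (a point): bore centre and middle of the hub with its keyway at the top (12 o'clock) seen from the robot: aluminium drum 60 mm across, 58 mm long, on a black shoe 60x60x20 mm; 75 mm high, 0.2 to 0.4 kg, loose in the trough. This point is 45 mm above its underside, 55 mm above the worktop; axes about as the fixture's. Push on its shoe, or on the face below the bore (up to 31 mm above its underside)
- hub_top_keyway (a point): that hub's keyway on its front (robot) face, 18 mm from the bore's axis, with a small yellow mark outside it. Bore 27 mm, keyway 12 mm wide, reaching 22 mm from the axis: the key passes only a keyway at the same clock position
- shaft_left: blue stand (44 mm wide, 36 deep, 72 high, fixed) with a steel test shaft, key on its left side (9 o'clock) seen from the robot. Origin: middle of the underside; axes as the fixture's. Shaft axis 45 mm above the origin, 22 mm thick, 55 mm long towards -x from the front face (x -18 mm). One stand is mounted in the lane, two are parked left and right of it; which is which varies
- shaft_left_key (a point): middle of the outer face of that shaft's brass key, 18 mm from the shaft's axis; key 7 mm wide, 42 mm long from the stand's front face
- hub_left_mid (a point): bore centre and middle of the hub with its keyway on its left side (9 o'clock) seen from the robot: aluminium drum 60 mm across, 58 mm long, on a black shoe 60x60x20 mm; 75 mm high, 0.2 to 0.4 kg, loose in the trough. This point is 45 mm above its underside, 55 mm above the worktop; axes about as the fixture's. Push on its shoe, or on the face below the bore (up to 31 mm above its underside)
- hub_left_keyway (a point): that hub's keyway on its front (robot) face, 18 mm from the bore's axis, with a small yellow mark outside it. Bore 27 mm, keyway 12 mm wide, reaching 22 mm from the axis: the key passes only a keyway at the same clock position
- shaft_right: blue stand (44 mm wide, 36 deep, 72 high, fixed) with a steel test shaft, key on its right side (3 o'clock) seen from the robot. Origin: middle of the underside; axes as the fixture's. Shaft axis 45 mm above the origin, 22 mm thick, 55 mm long towards -x from the front face (x -18 mm). One stand is mounted in the lane, two are parked left and right of it; which is which varies
- shaft_right_key (a point): middle of the outer face of that shaft's brass key, 18 mm from the shaft's axis; key 7 mm wide, 42 mm long from the stand's front face
- hub_right_mid (a point): bore centre and middle of the hub with its keyway on its right side (3 o'clock) seen from the robot: aluminium drum 60 mm across, 58 mm long, on a black shoe 60x60x20 mm; 75 mm high, 0.2 to 0.4 kg, loose in the trough. This point is 45 mm above its underside, 55 mm above the worktop; axes about as the fixture's. Push on its shoe, or on the face below the bore (up to 31 mm above its underside)
- hub_right_keyway (a point): that hub's keyway on its front (robot) face, 18 mm from the bore's axis, with a small yellow mark outside it. Bore 27 mm, keyway 12 mm wide, reaching 22 mm from the axis: the key passes only a keyway at the same clock position
- beaker: small clear plastic beaker, 53 mm wide, 66 mm high, bystander to be left where it is; origin at the middle of its underside
- timer: white bench timer, 62x62x18 mm, bystander to be left where it is; origin at the middle of its underside
- bottle: amber bottle with white cap, 62 mm wide, 130 mm high, bystander to be left where it is; origin at the middle of its underside
- spray: white pump spray bottle, 48 mm wide, 162 mm high, bystander to be left where it is; origin at the middle of its underside
- dish: clear petri dish with lid, 94 mm wide, 16 mm high, bystander to be left where it is; origin at the middle of its underside
- tissue_box: small flat carton, 71x101x18 mm, bystander to be left where it is; origin at the middle of its underside
Things that resemble listed ones, but are neither listed nor needed, are in the scene too. What is shaped like the part that bears hub_top_mid but brown is not meant.

How it is judged:
By the outcome, as a careful person would: the job done as asked, in the order asked, and still so for the second after the job is handed in, with the robot touching nothing.
It also fails if it takes over 72 s, if anything falls off the work surface, if the arm or the gripper's body presses on something with over 40 N, if the wrist force passes 120 N, or if a joint passes its speed limit or range.

## Working session

There is one attempt and no reset: what is moved stays moved. The work goes in short steps, Python scripts to look and compute and a shell command to move; the robot and the scene stay as the last step left them, time stands still between calls to the robot, and variables do not carry over. Pictures are saved under pics/ and viewed, at most 10 in all, crops included, and the job is handed in when it is done.

```bash
mkdir -p pics; python3 - <<'E'
from cell import manip
import cv2,numpy as np
for n in("scene","side"):
    im=manip.camera(n);cv2.imwrite(f"pics/{n}0.png",im);i=manip.camera_info(n)
    print(n,np.round(i["camera_matrix"],1).tolist(),np.round(i["R"],3).tolist(),np.round(i["t"]).tolist())
print(manip.camera_info("wrist"))
s=manip.read_state();print(s)
E
```

```text
scene [[353.3, 0.0, 253.6], [0.0, 353.3, 190.9], [0.0, 0.0, 1.0]] [[-0.638, -0.77, 0.005], [-0.546, 0.447, -0.708], [0.543, -0.455, -0.706]] [222.0, 352.0, 1201.0]
side [[423.0, 0.0, 249.2], [0.0, 423.0, 189.0], [0.0, 0.0, 1.0]] [[0.849, -0.528, -0.02], [-0.373, -0.571, -0.731], [0.375, 0.628, -0.682]] [-476.0, 155.0, 1572.0]
{'camera_matrix': array([[311.68978807,   0.        , 252.02824097],
       [  0.        , 311.68978807, 193.81535498],
       [  0.        ,   0.        ,   1.        ]]), 'tool_from_camera': array([[ 4.26440607e-04, -9.69575995e-01, -2.44790132e-01,
         7.02019119e+01],
       [ 9.99999778e-01,  5.38875752e-04, -3.92338038e-04,
         1.45488511e+00],
       [ 5.12313010e-04, -2.44789911e-01,  9.69576009e-01,
        -1.79414918e+02],
       [ 0.00000000e+00,  0.00000000e+00,  0.00000000e+00,
         1.00000000e+00]])}
{'clock': 0.1, 'joints': array([-1.31060814e+00,  3.00393187e-01,  1.52152657e+00, -2.63999016e-05,
        1.32072960e+00, -6.66075858e-02]), 'qd': array([-0.00058236, -0.00127694, -0.00218826, -0.00074616, -0.00013656,
       -0.0012714 ]), 'effort': array([ 7.13068366e-04, -5.32645297e+01, -3.53278971e+01,  7.09955301e-02,
        2.35056173e-02, -5.92326342e-05]), 'eef_pos': array([ 176.47841974, -520.65655561,  204.95213625]), 'eef_rot': array([-3.14053659e+00, -4.48172760e-05,  3.26802292e-01]), 'wrist_force': array([ 0.29742887, -0.02589916,  0.15638443]), 'moment': array([-0.03199811,  0.02238776,  0.00618671]), 'finger_force': 0.0, 'finger_gap': 93.75502929094785}
```

View pics/scene0.png

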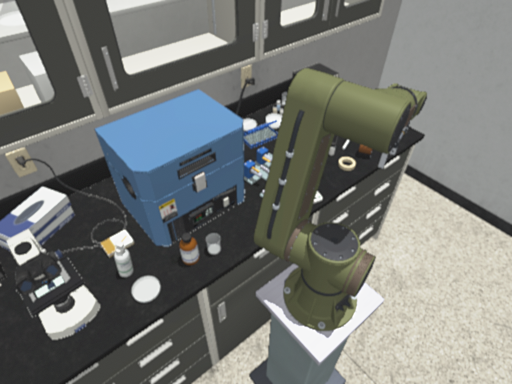

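View pics/side0.png

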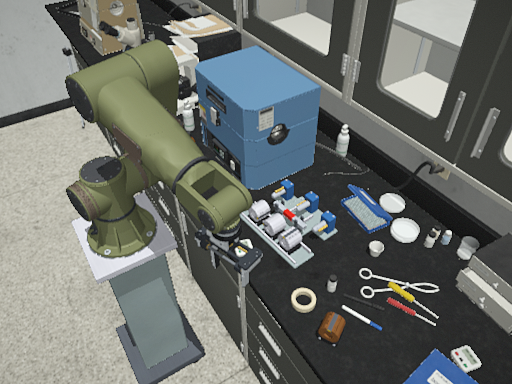

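The scene view is blocked by the arm. The side view shows the fixture at about (230-340, 180-265), three hubs at about (261,210), (275,222) and (291,239), the red sleeve at (290,215), and the brown decoy at (332,325). The furnace is to the left of the fixture. Next I'll enlarge that area and get rough positions.

```bash
cat > h.py <<'E'
from cell import manip
import cv2,numpy as np
from scipy.spatial.transform import Rotation as Ro
def cam(n,s=None):
    i=manip.camera_info(n);K=i["camera_matrix"]
    if n!="wrist": return K,i["R"],i["t"]
    s=s or manip.read_state()
    T=np.eye(4);T[:3,:3]=Ro.from_euler("xyz",s["eef_rot"]).as_matrix();T[:3,3]=s["eef_pos"]
    M=np.linalg.inv(T@i["tool_from_camera"]);return K,M[:3,:3],M[:3,3]
def ray(c,uv,z):
    K,R,t=c;d=R.T@np.linalg.inv(K)@[*uv,1];o=-R.T@t;return o+d*(z-o[2])/d[2]
def proj(c,X):
    K,R,t=c;p=(R@np.atleast_2d(X).T).T+t;p=p@K.T;return p[:,:2]/p[:,2:]
E
python3 - <<'E'
from h import *
c=cam("side")
for n,uv,z in(("bar",(290,215),65),("h1",(261,210),55),("h2",(275,222),55),("h3",(291,239),55)):print(n,ray(c,uv,z).round())
im=cv2.imread("pics/side0.png")[165:275,205:355];cv2.imwrite("pics/side0c.png",cv2.resize(im,None,fx=5,fy=5,interpolation=cv2.INTER_CUBIC))
E
```

```text
bar [ 533. -324.   65.]
h1 [ 465. -238.   55.]
h2 [ 474. -316.   55.]
h3 [ 475. -411.   55.]
```

View pics/side0c.png

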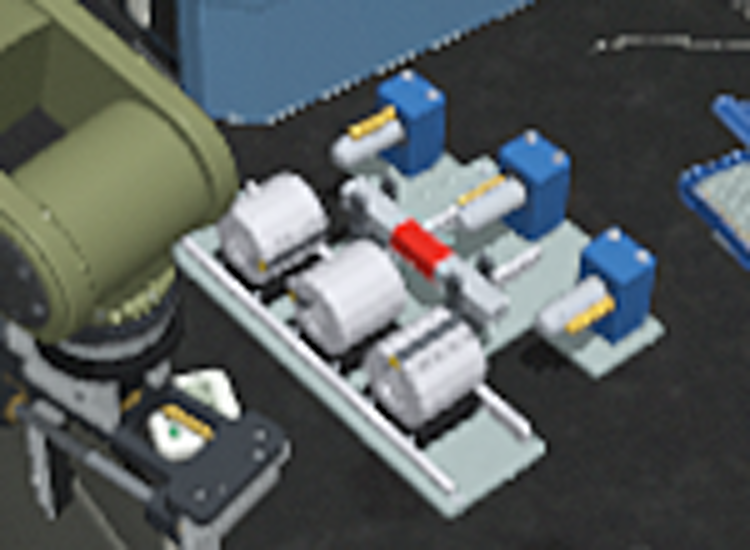

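The marks suggest left hub = right keyway, middle hub = left keyway and right hub = top keyway. I can't tell yet whether the mounted shaft's key is at the top or on the left, so I'll bring the wrist camera over, tilted forward.

```bash
python3 -m inch '[{"gripper":1,"dx":0.025,"dy":0.022,"dz":0.01,"wz":-3},{"gripper":1,"dx":0.05,"dy":0.045,"dz":0.02,"wz":-6},{"gripper":1,"dx":0.075,"dy":0.065,"dz":0.03,"wz":-9},{"gripper":1,"dx":0.1,"dy":0.09,"dz":0.04,"wz":-12},{"gripper":1,"dx":0.125,"dy":0.11,"dz":0.05,"wz":-15.4}]' && python3 -m inch '[{"gripper":1,"dx":0.02,"dy":0.017,"wy":-7},{"gripper":1,"dx":0.04,"dy":0.034,"wy":-14},{"gripper":1,"dx":0.06,"dy":0.051,"wy":-21},{"gripper":1,"dx":0.08,"dy":0.068,"wy":-28},{"gripper":1,"dx":0.1,"dy":0.086,"wy":-35}]' && python3 -m inch '[{"gripper":1},{"gripper":1},{"gripper":1},{"gripper":1},{"gripper":1}]'; python3 - <<'E'
from h import *
import pickle
s=manip.read_state();im=manip.camera("wrist");cv2.imwrite("pics/w1.png",im);pickle.dump(s,open("s1.pkl","wb"))
cv2.imwrite("pics/w1b.png",cv2.resize(im,None,fx=1.5625,fy=1.5625,interpolation=cv2.INTER_CUBIC))
E
```

```text
validation failed for argument at $[0]...
```

View pics/w1b.png

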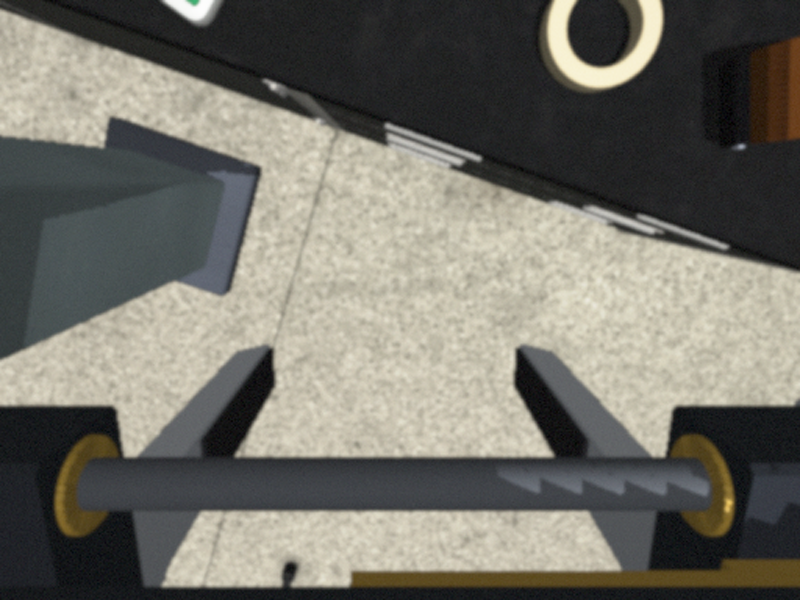

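The call was refused, so this picture still shows the start pose (floor and worktop edge, tape ring at (600,40)). Rows probably need every key, so I'll try that.

```bash
python3 -m inch '[{"gripper":1.0,"dx":0.025,"dy":0.022,"dz":0.01,"wx":0,"wy":0,"wz":-3},{"gripper":1.0,"dx":0.05,"dy":0.045,"dz":0.02,"wx":0,"wy":0,"wz":-6},{"gripper":1.0,"dx":0.075,"dy":0.065,"dz":0.03,"wx":0,"wy":0,"wz":-9},{"gripper":1.0,"dx":0.1,"dy":0.09,"dz":0.04,"wx":0,"wy":0,"wz":-12},{"gripper":1.0,"dx":0.125,"dy":0.11,"dz":0.05,"wx":0,"wy":0,"wz":-15.4}]'
```

```text
clock: 0.57
eef_pos: [302.4, -409.3, 255.8]
eef_rot: [-3.141, 0.0, 0.055]
wrist_force: [0.8, -0.9, -1.1]
finger_gap: 93.8
finger_force: 0.0
```

```bash
python3 -m inch '[{"gripper":1,"dx":0.02,"dy":0.017,"dz":0,"wx":0,"wy":-7,"wz":0},{"gripper":1,"dx":0.04,"dy":0.034,"dz":0,"wx":0,"wy":-14,"wz":0},{"gripper":1,"dx":0.06,"dy":0.051,"dz":0,"wx":0,"wy":-21,"wz":0},{"gripper":1,"dx":0.08,"dy":0.068,"dz":0,"wx":0,"wy":-28,"wz":0},{"gripper":1,"dx":0.1,"dy":0.086,"dz":0,"wx":0,"wy":-35,"wz":0}]' && python3 -m inch '[{"gripper":1,"dx":0,"dy":0,"dz":0,"wx":0,"wy":0,"wz":0},{"gripper":1,"dx":0,"dy":0,"dz":0,"wx":0,"wy":0,"wz":0},{"gripper":1,"dx":0,"dy":0,"dz":0,"wx":0,"wy":0,"wz":0},{"gripper":1,"dx":0,"dy":0,"dz":0,"wx":0,"wy":0,"wz":0},{"gripper":1,"dx":0,"dy":0,"dz":0,"wx":0,"wy":0,"wz":0}]'; python3 - <<'E'
from h import *
import pickle
s=manip.read_state();im=manip.camera("wrist");cv2.imwrite("pics/w2.png",im);pickle.dump(s,open("s1.pkl","wb"))
cv2.imwrite("pics/w2b.png",cv2.resize(im,None,fx=1.5625,fy=1.5625,interpolation=cv2.INTER_CUBIC))
E
```

```text
clock: 0.98
eef_pos: [402.2, -324.5, 256.2]
eef_rot: [3.099, -0.615, 0.07]
wrist_force: [1.3, -0.3, 1.1]
finger_gap: 94.1
finger_force: 0.0
clock: 1.4
eef_pos: [401.5, -325.6, 255.7]
eef_rot: [3.1, -0.608, 0.071]
wrist_force: [0.5, -0.4, 0.1]
finger_gap: 94.3
finger_force: 0.0
```

View pics/w2b.png

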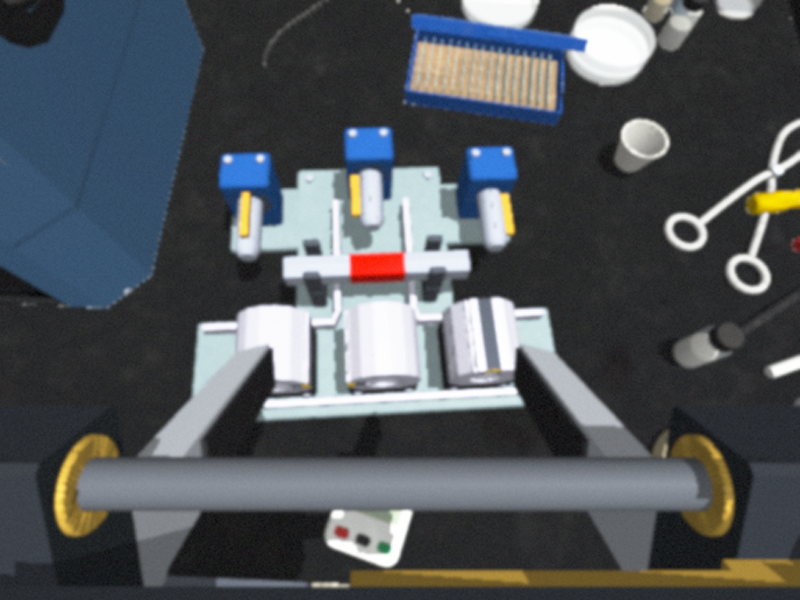

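The mounted stand is at (368,160), with its key at (355,195), left of the shaft, so it is shaft_left. The left parked shaft at (248,215) has its key on top, and the right parked shaft at (493,215) has its key on the right.
Hub candidates:
- (275,345): mark at (305,387), right keyway.
- (381,345): mark at (350,385), left keyway.
- (480,340): groove on top.

The middle hub fits. I'll fit the fixture pose and check it with an overlay on an enlarged crop.

```bash
cat > fit.py <<'E'
from h import *
import pickle
from scipy.optimize import least_squares
s=pickle.load(open("s1.pkl","rb"));c=cam("wrist",s)
P=[((167,22,82),(347,157)),((167,-22,82),(392,157)),((203,22,82),(345,128)),((203,-22,82),(391,128)),((210,75,10),(298,168)),((210,-75,10),(438,168)),((45,-165,10),(548,308)),((62,80,65),(284,264)),((62,-80,65),(470,257))]
X=np.array([p[0] for p in P],float);U=np.array([p[1] for p in P])/1.5625
def W(q,X):return Ro.from_euler("z",q[2]).apply(X)+[q[0],q[1],0]
f=least_squares(lambda q:(proj(c,W(q,X))-U).ravel(),[465,-320,.05],loss="soft_l1",x_scale=[10,10,.05])
q=f.x;print(q.round(3),np.round(f.fun.reshape(-1,2),1).tolist())
pickle.dump(q,open("q.pkl","wb"))
im=cv2.imread("pics/w2.png");x0,y0,k=120,70,3
im=cv2.resize(im[y0:y0+200,x0:x0+260],None,fx=k,fy=k,interpolation=cv2.INTER_CUBIC)
def dr(L,col):cv2.polylines(im,[np.int32((proj(c,W(q,np.array(L,float)))-[x0,y0])*k)],False,col,1)
dr([(-47,-165,10),(45,-165,10),(45,165,10),(-47,165,10),(-47,-165,10)],(0,255,0))
dr([(62,-80,65),(82,-80,65),(82,80,65),(62,80,65),(62,-80,65)],(0,0,255))
dr([(45,-75,10),(210,-75,10),(210,75,10),(45,75,10)],(0,255,0))
cv2.imwrite("pics/w2c.png",im)
E
python3 fit.py
```

```text
[ 4.64987e+02 -3.18498e+02  1.06000e-01] [[-0.9, 0.8], [1.9, -0.1], [-0.2, -1.6], [1.0, -2.3], [0.2, 0.5], [1.0, -2.1], [0.2, -1.5], [-2.2, 8.0], [-0.7, 7.7]]
```

View pics/w2c.png

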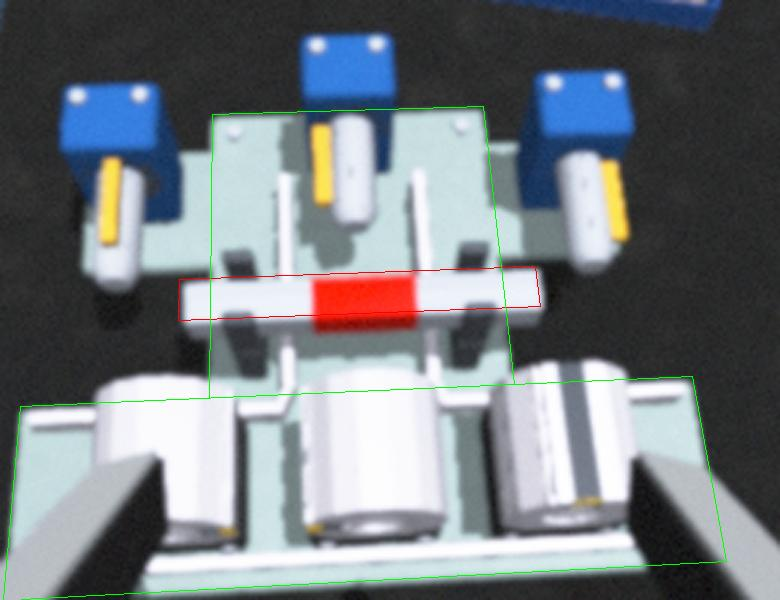

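The crop confirms it: the middle hub's mark is at (315,527), its left side; the right hub's groove is on top; the left hub's mark is at (228,532), its right side. The mounted key at (322,165) is to the left of its shaft. I had assigned the bar's rear edge as its front edge, so I'll refit.

```bash
python3 - <<'E'
s=open("fit.py").read().split("\n")
i=[k for k,l in enumerate(s) if l.startswith("P=")][0]
s[i]="P=[((167,22,82),(305,97)),((167,-22,82),(396,94)),((203,22,82),(303,38)),((203,-22,82),(393,34)),((210,75,10),(212,113)),((210,-75,10),(484,107)),((45,-165,10),(685,382)),((118,140,10),(82,272)),((82,80,65),(181,282)),((82,-80,65),(538,268))]"
s[i+1]=s[i+1].replace("/1.5625","/3+[120,70]")
open("fit.py","w").write("\n".join(s).replace(",loss=\"soft_l1\"",""))
E
python3 fit.py; python3 - <<'E'
from h import *;import pickle
q=pickle.load(open("q.pkl","rb"));c=cam("wrist",pickle.load(open("s1.pkl","rb")))
R=Ro.from_euler("z",q[2])
for n,p in dict(bar=(72,0,55),mouth=(32,0,10),stop=(185,0,10),home=(137,0,55)).items():print(n,(R.apply(p)+[q[0],q[1],0]).round(1))
# middle hub top silhouettes: left/right side at drum axis height 55, approximate
for n,uv in dict(Lfront=(304,525),Rfront=(445,525),Lback=(303,395),Rback=(434,395),Hr_f=(495,522),Hl_f=(240,540)).items():
  X=ray(c,np.array(uv)/3+[120,70],55);print(n,R.inv().apply(X-[q[0],q[1],0]).round())
E
```

```text
[ 4.63264e+02 -3.17889e+02  1.03000e-01] [[-0.6, -0.2], [0.6, 0.1], [-0.5, -1.4], [0.2, -0.7], [0.2, 1.1], [0.0, 0.7], [2.4, -0.4], [-0.1, -0.4], [-0.8, 0.2], [-1.1, 0.7]]
bar [ 534.9 -310.5   55. ]
mouth [ 495.1 -314.6   10. ]
stop [ 647.3 -298.9   10. ]
home [ 599.5 -303.8   55. ]
Lfront [-27.  27.  55.]
Rfront [-30. -32.  55.]
Lback [30. 26. 55.]
Rback [ 28. -31.  55.]
Hr_f [-30. -53.  55.]
Hl_f [-32.  54.  55.]
```

The refit is good to about 1 px: origin (463,-318), yaw 5.9°, middle hub at about fixture (0,-2). Next I'll pick a place to lay the bar, on the bare top to the right.

```bash
python3 - <<'E'
from h import *;import pickle
q=pickle.load(open("q.pkl","rb"));cw=cam("wrist",pickle.load(open("s1.pkl","rb")));cs=cam("side")
for n,uv in dict(scissorL=(668,232),scissorL2=(730,270),beakerwhite=(628,172),vial=(690,365)).items():print(n,ray(cw,np.array(uv)/1.5625,0)[:2].round())
for n,uv in dict(vial=(332,291),tape=(303,287),tapeL=(290,300),scis=(360,292),sc2=(358,273),white=(375,254),browntop=(330,312)).items():print("s",n,ray(cs,uv,0)[:2].round())
R=Ro.from_euler("z",q[2])
for p in((-47,-165,10),(45,-165,10),(118,-140,10),(188,-140,10)):print(p,(R.apply(p)+[q[0],q[1],0])[:2].round())
print(manip.read_state()["joints"].round(2))
E
```

```text
scissorL [ 622. -614.]
scissorL2 [ 582. -672.]
beakerwhite [ 695. -581.]
vial [ 479. -613.]
s vial [ 487. -623.]
s tape [ 418. -560.]
s tapeL [ 354. -577.]
s scis [ 560. -674.]
s sc2 [ 606. -615.]
s white [ 710. -587.]
s browntop [ 433. -678.]
(-47, -165, 10) [ 433. -487.]
(45, -165, 10) [ 525. -477.]
(118, -140, 10) [ 595. -445.]
(188, -140, 10) [ 665. -438.]
[-1.01 -0.02  1.89  0.61  1.02  0.24]
```

Laying place: centre (525,-525), bar along world x. That is clear of the fixture edge (y -477), the vial (483,-618), the tape and the scissors. Next I'll level the tool, turn it about 92.6° and go above the bar with a 44 mm opening.

```bash
python3 -m inch '[{"gripper":0.47,"dx":0.01,"dy":0,"dz":0,"wx":0,"wy":7,"wz":0},{"gripper":0.47,"dx":0.02,"dy":0,"dz":0,"wx":0,"wy":14,"wz":0},{"gripper":0.47,"dx":0.03,"dy":0,"dz":0,"wx":0,"wy":21,"wz":0},{"gripper":0.47,"dx":0.04,"dy":0,"dz":0,"wx":0,"wy":28,"wz":0},{"gripper":0.47,"dx":0.05,"dy":0,"dz":0,"wx":0,"wy":35,"wz":0}]' && python3 -m inch '[{"gripper":0.47,"dx":0.015,"dy":0.003,"dz":-0.01,"wx":0,"wy":0,"wz":7},{"gripper":0.47,"dx":0.03,"dy":0.006,"dz":-0.02,"wx":0,"wy":0,"wz":14},{"gripper":0.47,"dx":0.045,"dy":0.009,"dz":-0.03,"wx":0,"wy":0,"wz":21},{"gripper":0.47,"dx":0.06,"dy":0.012,"dz":-0.04,"wx":0,"wy":0,"wz":28},{"gripper":0.47,"dx":0.07,"dy":0.014,"dz":-0.05,"wx":0,"wy":0,"wz":35}]'  && python3 -m inch '[{"gripper":0.47,"dx":0.002,"dy":0,"dz":-0.01,"wx":0,"wy":0,"wz":7},{"gripper":0.47,"dx":0.004,"dy":0,"dz":-0.02,"wx":0,"wy":0,"wz":14},{"gripper":0.47,"dx":0.006,"dy":0,"dz":-0.03,"wx":0,"wy":0,"wz":21},{"gripper":0.47,"dx":0.008,"dy":0,"dz":-0.04,"wx":0,"wy":0,"wz":28},{"gripper":0.47,"dx":0.01,"dy":0,"dz":-0.05,"wx":0,"wy":0,"wz":35}]' && python3 -m inch '[{"gripper":0.47,"dx":0,"dy":0,"dz":0,"wx":0,"wy":0,"wz":6},{"gripper":0.47,"dx":0,"dy":0,"dz":0,"wx":0,"wy":0,"wz":13},{"gripper":0.47,"dx":0,"dy":0,"dz":0,"wx":0,"wy":0,"wz":20},{"gripper":0.47,"dx":0,"dy":0,"dz":0,"wx":0,"wy":0,"wz":22.6},{"gripper":0.47,"dx":0,"dy":0,"dz":0,"wx":0,"wy":0,"wz":22.6}]'; python3 - <<'E'
from h import *
import pickle
s=manip.read_state();im=manip.camera("wrist");print(s["eef_pos"],s["eef_rot"],s["joints"].round(2));pickle.dump(s,open("s2.pkl","wb"))
cv2.imwrite("pics/w3.png",im)
q=pickle.load(open("q.pkl","rb"));c=cam("wrist",s)
W=lambda X:Ro.from_euler("z",q[2]).apply(np.array(X,float))+[q[0],q[1],0]
for L in([(62,-80,65),(82,-80,65),(82,80,65),(62,80,65),(62,-80,65)],):cv2.polylines(im,[np.int32(proj(c,W(L)))],False,(0,255,0),1)
cv2.imwrite("pics/w3b.png",cv2.resize(im,None,fx=1.5625,fy=1.5625,interpolation=cv2.INTER_CUBIC))
E
```

```text
clock: 1.87
eef_pos: [452.2, -325.5, 256.6]
eef_rot: [3.138, 0.006, 0.056]
wrist_force: [-0.6, -0.6, -0.8]
finger_gap: 64.4
finger_force: 0.0
clock: 2.28
eef_pos: [522.7, -310.8, 204.6]
eef_rot: [-3.141, 0.001, 0.675]
wrist_force: [0.9, 0.1, -0.3]
finger_gap: 43.8
finger_force: 0.0
clock: 2.7
eef_pos: [531.7, -311.3, 154.8]
eef_rot: [-3.141, 0.001, 1.286]
wrist_force: [-0.3, 0.1, -0.3]
finger_gap: 43.9
finger_force: 0.0
clock: 3.12
eef_pos: [531.6, -311.3, 155.2]
eef_rot: [-3.141, 0.0, 1.676]
wrist_force: [0.2, -0.9, -0.3]
finger_gap: 44.3
finger_force: 0.0
[ 531.56370607 -311.25825677  155.2378674 ] [-3.14074309e+00  3.26076913e-04  1.67609578e+00] [-0.59  0.49  1.38 -0.    1.27 -0.69]
```

View pics/w3b.png

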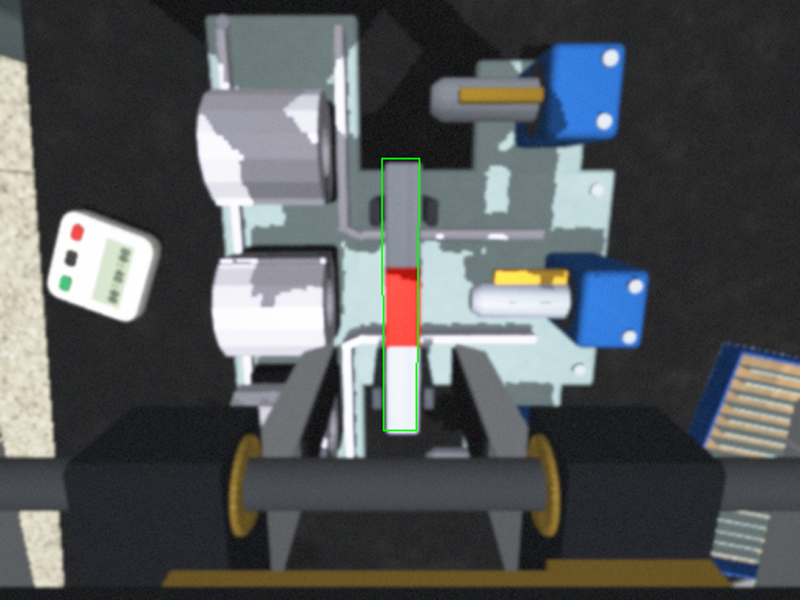

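The bar overlay matches within 1-2 mm. Its top runs from (403,163) to (401,432), the fingers straddle it, and the mounted key at (530,277) is on the left. I'll descend and grip gently.

```bash
python3 -m inch '[{"gripper":0.47,"dx":0.003,"dy":0.001,"dz":-0.03,"wx":0,"wy":0,"wz":0},{"gripper":0.47,"dx":0.003,"dy":0.001,"dz":-0.06,"wx":0,"wy":0,"wz":0},{"gripper":0.47,"dx":0.003,"dy":0.001,"dz":-0.09,"wx":0,"wy":0,"wz":0},{"gripper":0.47,"dx":0.003,"dy":0.001,"dz":-0.115,"wx":0,"wy":0,"wz":0},{"gripper":0.47,"dx":0.003,"dy":0.001,"dz":-0.115,"wx":0,"wy":0,"wz":0}]' 25 && python3 -m inch '[{"gripper":0.1,"dx":0,"dy":0,"dz":0,"wx":0,"wy":0,"wz":0},{"gripper":0.1,"dx":0,"dy":0,"dz":0,"wx":0,"wy":0,"wz":0},{"gripper":0.1,"dx":0,"dy":0,"dz":0,"wx":0,"wy":0,"wz":0},{"gripper":0.1,"dx":0,"dy":0,"dz":0,"wx":0,"wy":0,"wz":0},{"gripper":0.1,"dx":0,"dy":0,"dz":0,"wx":0,"wy":0,"wz":0}]' 25
```

```text
clock: 3.58
eef_pos: [532.3, -308.6, 35.3]
eef_rot: [-3.135, -0.005, 1.672]
wrist_force: [-0.1, 0.3, 0.4]
finger_gap: 44.4
finger_force: 0.0
clock: 4.0
eef_pos: [535.3, -310.4, 42.2]
eef_rot: [3.139, 0.002, 1.674]
wrist_force: [0.5, 1.0, 7.4]
finger_gap: 20.0
finger_force: 25.0
```

Gripped at a 20 mm gap. Lift straight up.

```bash
python3 -m inch '[{"gripper":0.1,"dx":0,"dy":0,"dz":0.01,"wx":0,"wy":0,"wz":0},{"gripper":0.1,"dx":0,"dy":0,"dz":0.025,"wx":0,"wy":0,"wz":0},{"gripper":0.1,"dx":0,"dy":0,"dz":0.04,"wx":0,"wy":0,"wz":0},{"gripper":0.1,"dx":0,"dy":0,"dz":0.055,"wx":0,"wy":0,"wz":0},{"gripper":0.1,"dx":0,"dy":0,"dz":0.07,"wx":0,"wy":0,"wz":0}]' && python3 -m inch '[{"gripper":0.1,"dx":0,"dy":0,"dz":0.015,"wx":0,"wy":0,"wz":0},{"gripper":0.1,"dx":0,"dy":0,"dz":0.03,"wx":0,"wy":0,"wz":0},{"gripper":0.1,"dx":0,"dy":0,"dz":0.045,"wx":0,"wy":0,"wz":0},{"gripper":0.1,"dx":0,"dy":0,"dz":0.06,"wx":0,"wy":0,"wz":0},{"gripper":0.1,"dx":0,"dy":0,"dz":0.07,"wx":0,"wy":0,"wz":0}]'
```

```text
clock: 4.42
eef_pos: [534.4, -309.7, 111.6]
eef_rot: [-3.141, -0.0, 1.674]
wrist_force: [0.2, -0.3, -2.0]
finger_gap: 19.5
finger_force: 25.0
clock: 4.83
eef_pos: [534.6, -309.9, 182.5]
eef_rot: [3.141, 0.001, 1.674]
wrist_force: [0.5, 0.2, -2.5]
finger_gap: 19.8
finger_force: 25.0
```

```bash
python3 -m inch '[{"gripper":0.1,"dx":-0.002,"dy":-0.01,"dz":0,"wx":0,"wy":0,"wz":-6},{"gripper":0.1,"dx":-0.003,"dy":-0.025,"dz":0,"wx":0,"wy":0,"wz":-12},{"gripper":0.1,"dx":-0.004,"dy":-0.04,"dz":0,"wx":0,"wy":0,"wz":-18},{"gripper":0.1,"dx":-0.004,"dy":-0.055,"dz":0,"wx":0,"wy":0,"wz":-24},{"gripper":0.1,"dx":-0.005,"dy":-0.07,"dz":0,"wx":0,"wy":0,"wz":-30}]' && python3 -m inch '[{"gripper":0.1,"dx":-0.002,"dy":-0.015,"dz":0,"wx":0,"wy":0,"wz":-6},{"gripper":0.1,"dx":-0.003,"dy":-0.03,"dz":0,"wx":0,"wy":0,"wz":-12},{"gripper":0.1,"dx":-0.004,"dy":-0.045,"dz":0,"wx":0,"wy":0,"wz":-18},{"gripper":0.1,"dx":-0.004,"dy":-0.06,"dz":0,"wx":0,"wy":0,"wz":-24},{"gripper":0.1,"dx":-0.005,"dy":-0.075,"dz":0,"wx":0,"wy":0,"wz":-30}]' && python3 -m inch '[{"gripper":0.1,"dx":0,"dy":-0.015,"dz":0,"wx":0,"wy":0,"wz":-6},{"gripper":0.1,"dx":0,"dy":-0.03,"dz":0,"wx":0,"wy":0,"wz":-12},{"gripper":0.1,"dx":0,"dy":-0.045,"dz":0,"wx":0,"wy":0,"wz":-18},{"gripper":0.1,"dx":0,"dy":-0.06,"dz":0,"wx":0,"wy":0,"wz":-24},{"gripper":0.1,"dx":0,"dy":-0.07,"dz":0,"wx":0,"wy":0,"wz":-30}]' && python3 -m inch '[{"gripper":0.1,"dx":0,"dy":0,"dz":-0.025,"wx":0,"wy":0,"wz":0},{"gripper":0.1,"dx":0,"dy":0,"dz":-0.05,"wx":0,"wy":0,"wz":0},{"gripper":0.1,"dx":0,"dy":0,"dz":-0.075,"wx":0,"wy":0,"wz":0},{"gripper":0.1,"dx":0,"dy":0,"dz":-0.095,"wx":0,"wy":0,"wz":0},{"gripper":0.1,"dx":0,"dy":0,"dz":-0.11,"wx":0,"wy":0,"wz":0}]' && python3 -m inch '[{"gripper":0.1,"dx":0,"dy":0,"dz":0,"wx":0,"wy":0,"wz":0},{"gripper":0.1,"dx":0,"dy":0,"dz":0,"wx":0,"wy":0,"wz":0},{"gripper":0.1,"dx":0,"dy":0,"dz":0,"wx":0,"wy":0,"wz":0},{"gripper":0.1,"dx":0,"dy":0,"dz":0,"wx":0,"wy":0,"wz":0},{"gripper":0.1,"dx":0,"dy":0,"dz":0,"wx":0,"wy":0,"wz":0}]'; python3 - <<'E'
from h import *
cv2.imwrite("pics/w4.png",np.hstack([cv2.resize(manip.camera("wrist")[:330],(400,258)),cv2.resize(manip.camera("side")[150:330,190:470],(400,258))]))
E
```

```text
clock: 5.25
eef_pos: [529.4, -380.4, 180.6]
eef_rot: [-3.141, -0.0, 1.145]
wrist_force: [-0.2, 0.5, -2.2]
finger_gap: 20.1
finger_force: 25.0
clock: 5.67
eef_pos: [524.4, -455.5, 180.5]
eef_rot: [-3.141, 0.0, 0.622]
wrist_force: [-0.3, 0.2, -2.3]
finger_gap: 19.6
finger_force: 25.0
clock: 6.08
eef_pos: [524.1, -525.9, 180.2]
eef_rot: [-3.141, 0.001, 0.097]
wrist_force: [0.3, 0.6, -2.1]
finger_gap: 19.7
finger_force: 25.0
clock: 6.5
eef_pos: [523.9, -524.2, 67.9]
eef_rot: [-3.139, 0.002, 0.103]
wrist_force: [0.8, 0.9, -2.8]
finger_gap: 19.8
finger_force: 25.0
clock: 6.92
eef_pos: [524.9, -525.2, 71.9]
eef_rot: [3.14, -0.001, 0.103]
wrist_force: [0.3, 0.6, -2.4]
finger_gap: 19.9
finger_force: 25.0
```

View pics/w4.png

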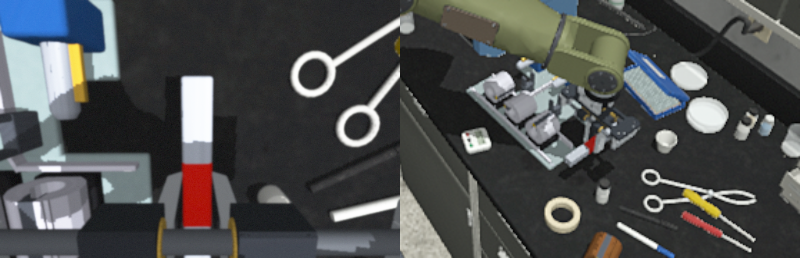

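The bar is held level over clear worktop: in the left half of the picture it runs from (197,78) to (197,225), and the fixture is well to its left. I gripped low, though, so the fingertips reach about 5 mm below the bar's underside and it would drop that far on release. To lay it gently, I'll set it back in the slots by exactly reversing the moves and regrip about 6 mm higher.

```bash
python3 -m inch '[{"gripper":0.1,"dx":0,"dy":0,"dz":0.03,"wx":0,"wy":0,"wz":0},{"gripper":0.1,"dx":0,"dy":0,"dz":0.06,"wx":0,"wy":0,"wz":0},{"gripper":0.1,"dx":0,"dy":0,"dz":0.09,"wx":0,"wy":0,"wz":0},{"gripper":0.1,"dx":0,"dy":0,"dz":0.11,"wx":0,"wy":0,"wz":0},{"gripper":0.1,"dx":0,"dy":0,"dz":0.11,"wx":0,"wy":0,"wz":0}]' && python3 -m inch '[{"gripper":0.1,"dx":0,"dy":0.015,"dz":0,"wx":0,"wy":0,"wz":6},{"gripper":0.1,"dx":0,"dy":0.03,"dz":0,"wx":0,"wy":0,"wz":12},{"gripper":0.1,"dx":0,"dy":0.045,"dz":0,"wx":0,"wy":0,"wz":18},{"gripper":0.1,"dx":0,"dy":0.06,"dz":0,"wx":0,"wy":0,"wz":24},{"gripper":0.1,"dx":0,"dy":0.07,"dz":0,"wx":0,"wy":0,"wz":30}]' && python3 -m inch '[{"gripper":0.1,"dx":0.001,"dy":0.015,"dz":0,"wx":0,"wy":0,"wz":6},{"gripper":0.1,"dx":0.002,"dy":0.03,"dz":0,"wx":0,"wy":0,"wz":12},{"gripper":0.1,"dx":0.003,"dy":0.045,"dz":0,"wx":0,"wy":0,"wz":18},{"gripper":0.1,"dx":0.004,"dy":0.06,"dz":0,"wx":0,"wy":0,"wz":24},{"gripper":0.1,"dx":0.005,"dy":0.075,"dz":0,"wx":0,"wy":0,"wz":30}]' && python3 -m inch '[{"gripper":0.1,"dx":0.001,"dy":0.02,"dz":0,"wx":0,"wy":0,"wz":7},{"gripper":0.1,"dx":0.002,"dy":0.04,"dz":0,"wx":0,"wy":0,"wz":14},{"gripper":0.1,"dx":0.003,"dy":0.055,"dz":0,"wx":0,"wy":0,"wz":21},{"gripper":0.1,"dx":0.005,"dy":0.07,"dz":0,"wx":0,"wy":0,"wz":28},{"gripper":0.1,"dx":0.005,"dy":0.07,"dz":0,"wx":0,"wy":0,"wz":30}]' && python3 -m inch '[{"gripper":0.1,"dx":0,"dy":0,"dz":-0.015,"wx":0,"wy":0,"wz":0},{"gripper":0.1,"dx":0,"dy":0,"dz":-0.03,"wx":0,"wy":0,"wz":0},{"gripper":0.1,"dx":0,"dy":0,"dz":-0.045,"wx":0,"wy":0,"wz":0},{"gripper":0.1,"dx":0,"dy":0,"dz":-0.06,"wx":0,"wy":0,"wz":0},{"gripper":0.1,"dx":0,"dy":0,"dz":-0.06,"wx":0,"wy":0,"wz":0}]' && python3 -m inch '[{"gripper":0.1,"dx":0,"dy":0,"dz":0,"wx":0,"wy":0,"wz":0},{"gripper":0.1,"dx":0,"dy":0,"dz":0,"wx":0,"wy":0,"wz":0},{"gripper":0.1,"dx":0,"dy":0,"dz":0,"wx":0,"wy":0,"wz":0},{"gripper":0.1,"dx":0,"dy":0,"dz":0,"wx":0,"wy":0,"wz":0},{"gripper":0.1,"dx":0,"dy":0,"dz":0,"wx":0,"wy":0,"wz":0}]'
```

```text
clock: 7.43
eef_pos: [525.6, -526.0, 186.7]
eef_rot: [3.135, -0.005, 0.103]
wrist_force: [0.0, -0.0, -0.8]
finger_gap: 19.6
finger_force: 25.0
clock: 7.85
eef_pos: [524.3, -453.4, 179.0]
eef_rot: [-3.14, 0.0, 0.633]
wrist_force: [0.1, -0.9, -1.7]
finger_gap: 19.8
finger_force: 25.0
clock: 8.27
eef_pos: [529.2, -378.9, 179.0]
eef_rot: [-3.14, -0.0, 1.156]
wrist_force: [-0.2, -0.5, -1.6]
finger_gap: 19.4
finger_force: 25.0
clock: 8.68
eef_pos: [534.7, -307.3, 179.4]
eef_rot: [-3.141, -0.001, 1.683]
wrist_force: [0.3, 0.4, -2.8]
finger_gap: 19.4
finger_force: 25.0
clock: 9.1
eef_pos: [533.0, -308.8, 116.3]
eef_rot: [-3.137, -0.004, 1.674]
wrist_force: [-1.2, 0.1, -2.9]
finger_gap: 19.9
finger_force: 25.0
clock: 9.52
eef_pos: [534.7, -310.0, 121.1]
eef_rot: [3.141, 0.001, 1.674]
wrist_force: [0.4, -0.3, -1.1]
finger_gap: 19.8
finger_force: 25.0
```

```bash
python3 -m inch '[{"gripper":0.1,"dx":0,"dy":0,"dz":-0.01,"wx":0,"wy":0,"wz":0},{"gripper":0.1,"dx":0,"dy":0,"dz":-0.02,"wx":0,"wy":0,"wz":0},{"gripper":0.1,"dx":0,"dy":0,"dz":-0.03,"wx":0,"wy":0,"wz":0},{"gripper":0.1,"dx":0,"dy":0,"dz":-0.035,"wx":0,"wy":0,"wz":0},{"gripper":0.1,"dx":0,"dy":0,"dz":-0.04,"wx":0,"wy":0,"wz":0}]' && python3 -m inch '[{"gripper":0.1,"dx":0,"dy":0,"dz":-0.004,"wx":0,"wy":0,"wz":0},{"gripper":0.1,"dx":0,"dy":0,"dz":-0.008,"wx":0,"wy":0,"wz":0},{"gripper":0.1,"dx":0,"dy":0,"dz":-0.012,"wx":0,"wy":0,"wz":0},{"gripper":0.1,"dx":0,"dy":0,"dz":-0.016,"wx":0,"wy":0,"wz":0},{"gripper":0.1,"dx":0,"dy":0,"dz":-0.02,"wx":0,"wy":0,"wz":0}]'
```

```text
clock: 9.93
eef_pos: [534.2, -309.7, 79.1]
eef_rot: [-3.14, -0.001, 1.674]
wrist_force: [0.1, -0.1, -2.1]
finger_gap: 20.2
finger_force: 25.0
clock: 10.35
eef_pos: [534.8, -309.9, 60.3]
eef_rot: [3.141, 0.0, 1.674]
wrist_force: [2.0, 0.0, -0.5]
finger_gap: 19.6
finger_force: 25.0
```

The bar is inside the slots without load. I'll lower it the last 20 mm, open, rise 6 mm and regrip.

```bash
python3 -m inch '[{"gripper":0.1,"dx":0,"dy":0,"dz":-0.006,"wx":0,"wy":0,"wz":0},{"gripper":0.1,"dx":0,"dy":0,"dz":-0.012,"wx":0,"wy":0,"wz":0},{"gripper":0.1,"dx":0,"dy":0,"dz":-0.017,"wx":0,"wy":0,"wz":0},{"gripper":0.1,"dx":0,"dy":0,"dz":-0.0195,"wx":0,"wy":0,"wz":0},{"gripper":0.1,"dx":0,"dy":0,"dz":-0.0195,"wx":0,"wy":0,"wz":0}]' && python3 -m inch '[{"gripper":0.4,"dx":0,"dy":0,"dz":0,"wx":0,"wy":0,"wz":0},{"gripper":0.4,"dx":0,"dy":0,"dz":0,"wx":0,"wy":0,"wz":0},{"gripper":0.4,"dx":0,"dy":0,"dz":0,"wx":0,"wy":0,"wz":0},{"gripper":0.4,"dx":0,"dy":0,"dz":0.003,"wx":0,"wy":0,"wz":0},{"gripper":0.4,"dx":0,"dy":0,"dz":0.006,"wx":0,"wy":0,"wz":0}]' && python3 -m inch '[{"gripper":0.4,"dx":0,"dy":0,"dz":0,"wx":0,"wy":0,"wz":0},{"gripper":0.1,"dx":0,"dy":0,"dz":0,"wx":0,"wy":0,"wz":0},{"gripper":0.1,"dx":0,"dy":0,"dz":0,"wx":0,"wy":0,"wz":0},{"gripper":0.1,"dx":0,"dy":0,"dz":0,"wx":0,"wy":0,"wz":0},{"gripper":0.1,"dx":0,"dy":0,"dz":0,"wx":0,"wy":0,"wz":0}]' 25
```

```text
clock: 10.77
eef_pos: [534.8, -310.0, 42.0]
eef_rot: [3.141, 0.0, 1.674]
wrist_force: [-2.7, 3.8, 13.3]
finger_gap: 19.7
finger_force: 25.0
clock: 11.18
eef_pos: [534.3, -309.9, 46.8]
eef_rot: [-3.141, -0.0, 1.674]
wrist_force: [-0.7, 0.0, -0.6]
finger_gap: 37.6
finger_force: 0.0
clock: 11.6
eef_pos: [534.8, -309.8, 46.9]
eef_rot: [3.141, 0.0, 1.674]
wrist_force: [2.8, -0.4, -0.1]
finger_gap: 19.8
finger_force: 25.0
```

Regripped: tips are now about 2 mm above the bar's underside. Lift it again and carry it the same way.

```bash
python3 -m inch '[{"gripper":0.1,"dx":0,"dy":0,"dz":0.01,"wx":0,"wy":0,"wz":0},{"gripper":0.1,"dx":0,"dy":0,"dz":0.025,"wx":0,"wy":0,"wz":0},{"gripper":0.1,"dx":0,"dy":0,"dz":0.04,"wx":0,"wy":0,"wz":0},{"gripper":0.1,"dx":0,"dy":0,"dz":0.055,"wx":0,"wy":0,"wz":0},{"gripper":0.1,"dx":0,"dy":0,"dz":0.07,"wx":0,"wy":0,"wz":0}]' && python3 -m inch '[{"gripper":0.1,"dx":0,"dy":0,"dz":0.015,"wx":0,"wy":0,"wz":0},{"gripper":0.1,"dx":0,"dy":0,"dz":0.03,"wx":0,"wy":0,"wz":0},{"gripper":0.1,"dx":0,"dy":0,"dz":0.045,"wx":0,"wy":0,"wz":0},{"gripper":0.1,"dx":0,"dy":0,"dz":0.06,"wx":0,"wy":0,"wz":0},{"gripper":0.1,"dx":0,"dy":0,"dz":0.07,"wx":0,"wy":0,"wz":0}]' && python3 -m inch '[{"gripper":0.1,"dx":-0.002,"dy":-0.01,"dz":0,"wx":0,"wy":0,"wz":-6},{"gripper":0.1,"dx":-0.003,"dy":-0.025,"dz":0,"wx":0,"wy":0,"wz":-12},{"gripper":0.1,"dx":-0.004,"dy":-0.04,"dz":0,"wx":0,"wy":0,"wz":-18},{"gripper":0.1,"dx":-0.004,"dy":-0.055,"dz":0,"wx":0,"wy":0,"wz":-24},{"gripper":0.1,"dx":-0.005,"dy":-0.07,"dz":0,"wx":0,"wy":0,"wz":-30}]' && python3 -m inch '[{"gripper":0.1,"dx":-0.002,"dy":-0.015,"dz":0,"wx":0,"wy":0,"wz":-6},{"gripper":0.1,"dx":-0.003,"dy":-0.03,"dz":0,"wx":0,"wy":0,"wz":-12},{"gripper":0.1,"dx":-0.004,"dy":-0.045,"dz":0,"wx":0,"wy":0,"wz":-18},{"gripper":0.1,"dx":-0.004,"dy":-0.06,"dz":0,"wx":0,"wy":0,"wz":-24},{"gripper":0.1,"dx":-0.005,"dy":-0.075,"dz":0,"wx":0,"wy":0,"wz":-30}]' && python3 -m inch '[{"gripper":0.1,"dx":0,"dy":-0.015,"dz":0,"wx":0,"wy":0,"wz":-6},{"gripper":0.1,"dx":0,"dy":-0.03,"dz":0,"wx":0,"wy":0,"wz":-12},{"gripper":0.1,"dx":0,"dy":-0.045,"dz":0,"wx":0,"wy":0,"wz":-18},{"gripper":0.1,"dx":0,"dy":-0.06,"dz":0,"wx":0,"wy":0,"wz":-24},{"gripper":0.1,"dx":0,"dy":-0.07,"dz":0,"wx":0,"wy":0,"wz":-30}]' && python3 -m inch '[{"gripper":0.1,"dx":0,"dy":0,"dz":-0.025,"wx":0,"wy":0,"wz":0},{"gripper":0.1,"dx":0,"dy":0,"dz":-0.055,"wx":0,"wy":0,"wz":0},{"gripper":0.1,"dx":0,"dy":0,"dz":-0.085,"wx":0,"wy":0,"wz":0},{"gripper":0.1,"dx":0,"dy":0,"dz":-0.115,"wx":0,"wy":0,"wz":0},{"gripper":0.1,"dx":0,"dy":0,"dz":-0.14,"wx":0,"wy":0,"wz":0}]' && python3 -m inch '[{"gripper":0.1,"dx":0,"dy":0,"dz":-0.008,"wx":0,"wy":0,"wz":0},{"gripper":0.1,"dx":0,"dy":0,"dz":-0.014,"wx":0,"wy":0,"wz":0},{"gripper":0.1,"dx":0,"dy":0,"dz":-0.02,"wx":0,"wy":0,"wz":0},{"gripper":0.1,"dx":0,"dy":0,"dz":-0.026,"wx":0,"wy":0,"wz":0},{"gripper":0.1,"dx":0,"dy":0,"dz":-0.03,"wx":0,"wy":0,"wz":0}]'
```

```text
clock: 12.02
eef_pos: [534.3, -309.7, 117.3]
eef_rot: [-3.141, -0.001, 1.674]
wrist_force: [0.1, -0.1, -2.7]
finger_gap: 20.0
finger_force: 25.0
clock: 12.43
eef_pos: [534.5, -309.9, 188.2]
eef_rot: [3.141, 0.0, 1.674]
wrist_force: [0.4, -0.2, -1.9]
finger_gap: 19.7
finger_force: 25.0
clock: 12.85
eef_pos: [529.3, -380.4, 186.5]
eef_rot: [-3.141, -0.0, 1.146]
wrist_force: [-0.2, -0.4, -3.1]
finger_gap: 19.8
finger_force: 25.0
clock: 13.27
eef_pos: [524.3, -455.5, 186.4]
eef_rot: [-3.14, 0.0, 0.622]
wrist_force: [0.8, -0.1, -1.9]
finger_gap: 19.7
finger_force: 25.0
clock: 13.68
eef_pos: [524.0, -526.0, 186.0]
eef_rot: [-3.141, 0.001, 0.098]
wrist_force: [-0.0, -0.6, -2.6]
finger_gap: 20.0
finger_force: 25.0
clock: 14.1
eef_pos: [523.8, -524.2, 43.9]
eef_rot: [-3.139, 0.002, 0.103]
wrist_force: [-0.4, 0.5, -1.7]
finger_gap: 19.9
finger_force: 25.0
clock: 14.52
eef_pos: [524.9, -525.2, 17.6]
eef_rot: [3.14, -0.001, 0.103]
wrist_force: [0.0, 0.4, -2.2]
finger_gap: 19.6
finger_force: 25.0
```

```bash
python3 -m inch '[{"gripper":0.1,"dx":0,"dy":0,"dz":-0.004,"wx":0,"wy":0,"wz":0},{"gripper":0.1,"dx":0,"dy":0,"dz":-0.008,"wx":0,"wy":0,"wz":0},{"gripper":0.1,"dx":0,"dy":0,"dz":-0.011,"wx":0,"wy":0,"wz":0},{"gripper":0.1,"dx":0,"dy":0,"dz":-0.012,"wx":0,"wy":0,"wz":0},{"gripper":0.1,"dx":0,"dy":0,"dz":-0.013,"wx":0,"wy":0,"wz":0}]' && python3 -m inch '[{"gripper":0.1,"dx":0,"dy":0,"dz":-0.0005,"wx":0,"wy":0,"wz":0},{"gripper":0.1,"dx":0,"dy":0,"dz":-0.001,"wx":0,"wy":0,"wz":0},{"gripper":0.1,"dx":0,"dy":0,"dz":-0.0015,"wx":0,"wy":0,"wz":0},{"gripper":0.1,"dx":0,"dy":0,"dz":-0.002,"wx":0,"wy":0,"wz":0},{"gripper":0.1,"dx":0,"dy":0,"dz":-0.002,"wx":0,"wy":0,"wz":0}]'
```

```text
clock: 14.93
eef_pos: [524.6, -524.9, 3.9]
eef_rot: [3.142, -0.0, 0.103]
wrist_force: [-0.9, 0.4, -2.1]
finger_gap: 19.6
finger_force: 25.0
clock: 15.35
eef_pos: [524.6, -524.9, 2.0]
eef_rot: [3.141, -0.0, 0.103]
wrist_force: [-0.5, 0.0, -1.5]
finger_gap: 19.9
finger_force: 25.0
```

```bash
python3 -m inch '[{"gripper":0.1,"dx":0,"dy":0,"dz":-0.0004,"wx":0,"wy":0,"wz":0},{"gripper":0.1,"dx":0,"dy":0,"dz":-0.0008,"wx":0,"wy":0,"wz":0},{"gripper":0.1,"dx":0,"dy":0,"dz":-0.001,"wx":0,"wy":0,"wz":0},{"gripper":0.1,"dx":0,"dy":0,"dz":-0.001,"wx":0,"wy":0,"wz":0},{"gripper":0.1,"dx":0,"dy":0,"dz":-0.001,"wx":0,"wy":0,"wz":0}]' 10 && python3 -m inch '[{"gripper":0.45,"dx":0,"dy":0,"dz":0,"wx":0,"wy":0,"wz":0},{"gripper":0.45,"dx":0,"dy":0,"dz":0,"wx":0,"wy":0,"wz":0},{"gripper":0.45,"dx":0,"dy":0,"dz":0,"wx":0,"wy":0,"wz":0},{"gripper":0.45,"dx":0,"dy":0,"dz":0.002,"wx":0,"wy":0,"wz":0},{"gripper":0.45,"dx":0,"dy":0,"dz":0.012,"wx":0,"wy":0,"wz":0}]'
```

```text
clock: 15.77
eef_pos: [524.6, -525.0, 2.0]
eef_rot: [3.141, -0.0, 0.103]
wrist_force: [-3.5, 4.1, 6.3]
finger_gap: 20.0
finger_force: 10.0
clock: 16.18
eef_pos: [523.9, -524.2, 11.4]
eef_rot: [-3.139, 0.002, 0.103]
wrist_force: [0.0, -0.1, -0.4]
finger_gap: 42.2
finger_force: 0.0
```

The bar is down (contact felt, then released). Rise straight up, and check the fixture's lateral position against the second picture.

```bash
python3 -m inch '[{"gripper":0.45,"dx":0,"dy":0,"dz":0.03,"wx":0,"wy":0,"wz":0},{"gripper":0.45,"dx":0,"dy":0,"dz":0.06,"wx":0,"wy":0,"wz":0},{"gripper":0.45,"dx":0,"dy":0,"dz":0.09,"wx":0,"wy":0,"wz":0},{"gripper":0.3,"dx":0,"dy":0,"dz":0.12,"wx":0,"wy":0,"wz":0},{"gripper":0.0,"dx":0,"dy":0,"dz":0.15,"wx":0,"wy":0,"wz":0}]' && python3 -m inch '[{"gripper":0,"dx":-0.015,"dy":0.02,"dz":0,"wx":0,"wy":0,"wz":0},{"gripper":0,"dx":-0.03,"dy":0.04,"dz":0,"wx":0,"wy":0,"wz":0},{"gripper":0,"dx":-0.045,"dy":0.06,"dz":0,"wx":0,"wy":0,"wz":0},{"gripper":0,"dx":-0.06,"dy":0.08,"dz":0,"wx":0,"wy":0,"wz":0},{"gripper":0,"dx":-0.075,"dy":0.1,"dz":0,"wx":0,"wy":0,"wz":0}]' && python3 -m inch '[{"gripper":0,"dx":-0.01,"dy":0.02,"dz":0,"wx":0.3,"wy":-3,"wz":0},{"gripper":0,"dx":-0.02,"dy":0.04,"dz":0,"wx":0.6,"wy":-6,"wz":0},{"gripper":0,"dx":-0.03,"dy":0.06,"dz":0,"wx":0.9,"wy":-9,"wz":0},{"gripper":0,"dx":-0.04,"dy":0.08,"dz":0,"wx":1.2,"wy":-12,"wz":0},{"gripper":0,"dx":-0.048,"dy":0.1,"dz":0,"wx":1.5,"wy":-15,"wz":0}]' && python3 -m inch '[{"gripper":0,"dx":0,"dy":0,"dz":0,"wx":0,"wy":0,"wz":0},{"gripper":0,"dx":0,"dy":0,"dz":0,"wx":0,"wy":0,"wz":0},{"gripper":0,"dx":0,"dy":0,"dz":0,"wx":0,"wy":0,"wz":0},{"gripper":0,"dx":0,"dy":0,"dz":0,"wx":0,"wy":0,"wz":0},{"gripper":0,"dx":0,"dy":0,"dz":0,"wx":0,"wy":0,"wz":0}]'; python3 - <<'E'
from h import *
import pickle
s=manip.read_state();im=manip.camera("wrist");pickle.dump(s,open("s5.pkl","wb"));cv2.imwrite("pics/w5.png",im)
q=pickle.load(open("q.pkl","rb"));c=cam("wrist",s)
W=lambda X:Ro.from_euler("z",q[2]).apply(np.array(X,float))+[q[0],q[1],0]
def dr(L,col):cv2.polylines(im,[np.int32(proj(c,W(L))*4)],False,col,1,cv2.LINE_AA,2)
dr([(-30,-32.5,30),(30,-32.5,30),(30,27.5,30),(-30,27.5,30),(-30,-32.5,30)],(0,255,0))
dr([(167,-22,82),(203,-22,82),(203,22,82),(167,22,82),(167,-22,82)],(0,0,255))
for h,col in((19,(0,0,255)),(29,(255,0,255))):dr([(-38,-155,h),(-38,155,h)],col);dr([(-32,-155,h),(-32,155,h)],col)
for y in(-31.75,31.75):dr([(46,y,26),(162,y,26)],(0,255,255))
x0=proj(c,W([(60,0,10)]))[0];print(x0)
cv2.imwrite("pics/w5b.png",cv2.resize(im,None,fx=1.5625,fy=1.5625,interpolation=cv2.INTER_CUBIC))
side=manip.camera("side");cv2.imwrite("pics/side5.png",side)
E
```

```text
clock: 16.6
eef_pos: [524.5, -524.8, 165.6]
eef_rot: [3.141, -0.001, 0.103]
wrist_force: [0.8, -0.3, -0.4]
finger_gap: 32.8
finger_force: 0.0
clock: 17.02
eef_pos: [448.8, -423.9, 163.8]
eef_rot: [3.141, -0.001, 0.103]
wrist_force: [0.4, -0.9, 0.9]
finger_gap: 0.9
finger_force: 0.0
clock: 17.43
eef_pos: [401.0, -324.0, 164.0]
eef_rot: [3.139, -0.266, 0.104]
wrist_force: [0.4, 0.1, 0.9]
finger_gap: 0.6
finger_force: 0.0
clock: 17.85
eef_pos: [402.0, -325.4, 163.0]
eef_rot: [3.14, -0.263, 0.104]
wrist_force: [0.6, -0.1, -0.8]
finger_gap: 0.5
finger_force: 0.0
[249.67849045 108.41457211]
```

View pics/w5b.png

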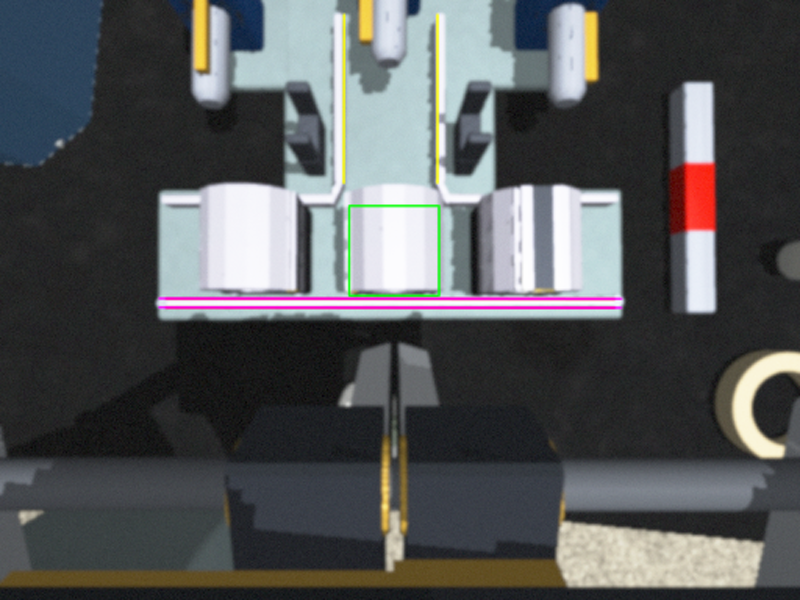

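The overlay fits well: lip, rails and hub outline all land on the image. The bar lies flat on the bare top at (692,195), and the hub sits squarely before the mouth. I'll lower the closed, tilted fingertips in front of the lip, then push along the fixture's x axis.

```bash
python3 -m inch '[{"gripper":0,"dx":0,"dy":0,"dz":-0.03,"wx":0,"wy":0,"wz":0},{"gripper":0,"dx":0,"dy":0,"dz":-0.065,"wx":0,"wy":0,"wz":0},{"gripper":0,"dx":0,"dy":0,"dz":-0.1,"wx":0,"wy":0,"wz":0},{"gripper":0,"dx":0,"dy":0,"dz":-0.12,"wx":0,"wy":0,"wz":0},{"gripper":0,"dx":0,"dy":0,"dz":-0.129,"wx":0,"wy":0,"wz":0}]' && python3 -m inch '[{"gripper":0,"dx":0,"dy":0,"dz":0,"wx":0,"wy":0,"wz":0},{"gripper":0,"dx":0.004,"dy":0.0004,"dz":0,"wx":0,"wy":0,"wz":0},{"gripper":0,"dx":0.008,"dy":0.0008,"dz":0,"wx":0,"wy":0,"wz":0},{"gripper":0,"dx":0.012,"dy":0.0012,"dz":0,"wx":0,"wy":0,"wz":0},{"gripper":0,"dx":0.016,"dy":0.0016,"dz":0,"wx":0,"wy":0,"wz":0}]' && python3 -m inch '[{"gripper":0,"dx":0.002,"dy":0.0002,"dz":0,"wx":0,"wy":0,"wz":0},{"gripper":0,"dx":0.005,"dy":0.0005,"dz":0,"wx":0,"wy":0,"wz":0},{"gripper":0,"dx":0.008,"dy":0.0008,"dz":0,"wx":0,"wy":0,"wz":0},{"gripper":0,"dx":0.011,"dy":0.0011,"dz":0,"wx":0,"wy":0,"wz":0},{"gripper":0,"dx":0.014,"dy":0.0014,"dz":0,"wx":0,"wy":0,"wz":0}]'
```

```text
clock: 18.37
eef_pos: [400.7, -323.9, 30.9]
eef_rot: [-3.139, -0.26, 0.103]
wrist_force: [0.2, -0.2, -0.1]
finger_gap: 0.3
finger_force: 0.0
clock: 18.78
eef_pos: [418.5, -323.7, 35.2]
eef_rot: [3.139, -0.264, 0.104]
wrist_force: [0.3, 0.0, 0.3]
finger_gap: 0.3
finger_force: 0.0
clock: 19.2
eef_pos: [431.7, -321.9, 34.0]
eef_rot: [3.141, -0.263, 0.104]
wrist_force: [-1.4, -0.4, 2.0]
finger_gap: 0.4
finger_force: 1.2
```

Contact. Push on at about 48 mm/s.

```bash
for i in 1; do python3 -m inch '[{"gripper":0,"dx":0.004,"dy":0.0004,"dz":0,"wx":0,"wy":0,"wz":0},{"gripper":0,"dx":0.008,"dy":0.0008,"dz":0,"wx":0,"wy":0,"wz":0},{"gripper":0,"dx":0.012,"dy":0.0012,"dz":0,"wx":0,"wy":0,"wz":0},{"gripper":0,"dx":0.016,"dy":0.0016,"dz":0,"wx":0,"wy":0,"wz":0},{"gripper":0,"dx":0.02,"dy":0.0021,"dz":0,"wx":0,"wy":0,"wz":0}]'; done; python3 -m inch '[{"gripper":0,"dx":0.003,"dy":0.0003,"dz":0,"wx":0,"wy":0,"wz":0},{"gripper":0,"dx":0.006,"dy":0.0006,"dz":0,"wx":0,"wy":0,"wz":0},{"gripper":0,"dx":0.009,"dy":0.0009,"dz":0,"wx":0,"wy":0,"wz":0},{"gripper":0,"dx":0.012,"dy":0.0012,"dz":0,"wx":0,"wy":0,"wz":0},{"gripper":0,"dx":0.015,"dy":0.0016,"dz":0,"wx":0,"wy":0,"wz":0}]'
```

```text
clock: 19.62
eef_pos: [451.9, -319.7, 33.8]
eef_rot: [3.141, -0.263, 0.103]
wrist_force: [-1.6, -0.3, -1.1]
finger_gap: 0.6
finger_force: 0.6
clock: 20.03
eef_pos: [466.8, -318.1, 33.9]
eef_rot: [3.141, -0.263, 0.104]
wrist_force: [-1.4, 0.5, -0.2]
finger_gap: 0.5
finger_force: 0.6
```

```bash
python3 -m inch '[{"gripper":0,"dx":0.003,"dy":0.0003,"dz":0,"wx":0,"wy":0,"wz":0},{"gripper":0,"dx":0.006,"dy":0.0006,"dz":0,"wx":0,"wy":0,"wz":0},{"gripper":0,"dx":0.01,"dy":0.001,"dz":0,"wx":0,"wy":0,"wz":0},{"gripper":0,"dx":0.014,"dy":0.0014,"dz":0,"wx":0,"wy":0,"wz":0},{"gripper":0,"dx":0.018,"dy":0.0019,"dz":0,"wx":0,"wy":0,"wz":0}]'; python3 -m inch '[{"gripper":0,"dx":0.003,"dy":0.0003,"dz":0,"wx":0,"wy":0,"wz":0},{"gripper":0,"dx":0.006,"dy":0.0006,"dz":0,"wx":0,"wy":0,"wz":0},{"gripper":0,"dx":0.009,"dy":0.0009,"dz":0,"wx":0,"wy":0,"wz":0},{"gripper":0,"dx":0.012,"dy":0.0012,"dz":0,"wx":0,"wy":0,"wz":0},{"gripper":0,"dx":0.015,"dy":0.0016,"dz":0,"wx":0,"wy":0,"wz":0}]'
```

```text
clock: 20.45
eef_pos: [484.9, -316.2, 33.9]
eef_rot: [3.141, -0.263, 0.103]
wrist_force: [-2.0, 1.3, -0.9]
finger_gap: 0.3
finger_force: 1.0
clock: 20.87
eef_pos: [499.8, -314.6, 33.9]
eef_rot: [3.141, -0.263, 0.103]
wrist_force: [-2.1, 1.4, 0.2]
finger_gap: 0.4
finger_force: 1.1
```

```bash
for i in 1; do python3 -m inch '[{"gripper":0,"dx":0.003,"dy":0.0003,"dz":0,"wx":0,"wy":0,"wz":0},{"gripper":0,"dx":0.006,"dy":0.0006,"dz":0,"wx":0,"wy":0,"wz":0},{"gripper":0,"dx":0.009,"dy":0.0009,"dz":0,"wx":0,"wy":0,"wz":0},{"gripper":0,"dx":0.012,"dy":0.0012,"dz":0,"wx":0,"wy":0,"wz":0},{"gripper":0,"dx":0.015,"dy":0.0016,"dz":0,"wx":0,"wy":0,"wz":0}]';done; python3 -m inch '[{"gripper":0,"dx":0.003,"dy":0.0003,"dz":0,"wx":0,"wy":0,"wz":0},{"gripper":0,"dx":0.006,"dy":0.0006,"dz":0,"wx":0,"wy":0,"wz":0},{"gripper":0,"dx":0.009,"dy":0.0009,"dz":0,"wx":0,"wy":0,"wz":0},{"gripper":0,"dx":0.012,"dy":0.0012,"dz":0,"wx":0,"wy":0,"wz":0},{"gripper":0,"dx":0.015,"dy":0.0016,"dz":0,"wx":0,"wy":0,"wz":0}]'
```

```text
clock: 21.28
eef_pos: [514.9, -313.1, 34.0]
eef_rot: [3.141, -0.263, 0.104]
wrist_force: [-2.6, 0.5, 1.2]
finger_gap: 0.4
finger_force: 0.9
clock: 21.7
eef_pos: [529.8, -311.5, 33.9]
eef_rot: [3.141, -0.263, 0.104]
wrist_force: [-1.8, 0.8, -0.9]
finger_gap: 0.5
finger_force: 0.9
```

```bash
python3 -m inch '[{"gripper":0,"dx":0.003,"dy":0.0003,"dz":0,"wx":0,"wy":0,"wz":0},{"gripper":0,"dx":0.006,"dy":0.0006,"dz":0,"wx":0,"wy":0,"wz":0},{"gripper":0,"dx":0.009,"dy":0.0009,"dz":0,"wx":0,"wy":0,"wz":0},{"gripper":0,"dx":0.012,"dy":0.0012,"dz":0,"wx":0,"wy":0,"wz":0},{"gripper":0,"dx":0.015,"dy":0.0016,"dz":0,"wx":0,"wy":0,"wz":0}]'; python3 -m inch '[{"gripper":0,"dx":0.0015,"dy":0.0002,"dz":0,"wx":0,"wy":0,"wz":0},{"gripper":0,"dx":0.003,"dy":0.0003,"dz":0,"wx":0,"wy":0,"wz":0},{"gripper":0,"dx":0.0045,"dy":0.0005,"dz":0,"wx":0,"wy":0,"wz":0},{"gripper":0,"dx":0.006,"dy":0.0006,"dz":0,"wx":0,"wy":0,"wz":0},{"gripper":0,"dx":0.0075,"dy":0.0008,"dz":0,"wx":0,"wy":0,"wz":0}]'; python3 -m inch '[{"gripper":0,"dx":0.001,"dy":0.0001,"dz":0,"wx":0,"wy":0,"wz":0},{"gripper":0,"dx":0.002,"dy":0.0002,"dz":0,"wx":0,"wy":0,"wz":0},{"gripper":0,"dx":0.003,"dy":0.0003,"dz":0,"wx":0,"wy":0,"wz":0},{"gripper":0,"dx":0.004,"dy":0.0004,"dz":0,"wx":0,"wy":0,"wz":0},{"gripper":0,"dx":0.005,"dy":0.0005,"dz":0,"wx":0,"wy":0,"wz":0}]'
```

```text
clock: 22.12
eef_pos: [544.8, -309.9, 34.0]
eef_rot: [3.141, -0.263, 0.103]
wrist_force: [-1.6, 1.2, -0.4]
finger_gap: 0.3
finger_force: 0.9
clock: 22.53
eef_pos: [552.1, -309.1, 34.0]
eef_rot: [3.141, -0.263, 0.103]
wrist_force: [-2.2, 0.7, -0.3]
finger_gap: 0.0
finger_force: 1.0
clock: 22.95
eef_pos: [557.1, -308.6, 33.9]
eef_rot: [3.141, -0.263, 0.104]
wrist_force: [-3.0, 1.5, 0.1]
finger_gap: 0.5
finger_force: 1.0
```

```bash
for i in 1; do python3 -m inch '[{"gripper":0,"dx":0.0006,"dy":0.0001,"dz":0,"wx":0,"wy":0,"wz":0},{"gripper":0,"dx":0.0012,"dy":0.0001,"dz":0,"wx":0,"wy":0,"wz":0},{"gripper":0,"dx":0.0018,"dy":0.0002,"dz":0,"wx":0,"wy":0,"wz":0},{"gripper":0,"dx":0.0024,"dy":0.0002,"dz":0,"wx":0,"wy":0,"wz":0},{"gripper":0,"dx":0.003,"dy":0.0003,"dz":0,"wx":0,"wy":0,"wz":0}]'; done;  python3 -m inch '[{"gripper":0,"dx":0.0003,"dy":0,"dz":0,"wx":0,"wy":0,"wz":0},{"gripper":0,"dx":0.0006,"dy":0.0001,"dz":0,"wx":0,"wy":0,"wz":0},{"gripper":0,"dx":0.0009,"dy":0.0001,"dz":0,"wx":0,"wy":0,"wz":0},{"gripper":0,"dx":0.0012,"dy":0.0001,"dz":0,"wx":0,"wy":0,"wz":0},{"gripper":0,"dx":0.0015,"dy":0.0002,"dz":0,"wx":0,"wy":0,"wz":0}]'
```

```text
clock: 23.37
eef_pos: [560.1, -308.3, 34.0]
eef_rot: [3.141, -0.263, 0.103]
wrist_force: [-2.2, 1.1, 0.7]
finger_gap: 0.3
finger_force: 1.1
clock: 23.78
eef_pos: [561.6, -308.1, 33.9]
eef_rot: [3.141, -0.263, 0.104]
wrist_force: [-1.4, 1.8, -0.6]
finger_gap: 0.3
finger_force: 1.0
```

```bash
python3 -m inch '[{"gripper":0,"dx":0.0004,"dy":0,"dz":0,"wx":0,"wy":0,"wz":0},{"gripper":0,"dx":0.0008,"dy":0.0001,"dz":0,"wx":0,"wy":0,"wz":0},{"gripper":0,"dx":0.0012,"dy":0.0001,"dz":0,"wx":0,"wy":0,"wz":0},{"gripper":0,"dx":0.0016,"dy":0.0002,"dz":0,"wx":0,"wy":0,"wz":0},{"gripper":0,"dx":0.002,"dy":0.0002,"dz":0,"wx":0,"wy":0,"wz":0}]'; python3 - <<'E'
from cell import manip
print(manip.read_state()["wrist_force"].round(1))
E
```

```text
clock: 24.2
eef_pos: [563.6, -307.9, 33.9]
eef_rot: [3.141, -0.263, 0.104]
wrist_force: [-4.0, 0.8, 0.2]
finger_gap: 0.7
finger_force: 1.9
[-4.   0.8  0.2]
```

```bash
python3 -m inch '[{"gripper":0,"dx":0.0002,"dy":0,"dz":0,"wx":0,"wy":0,"wz":0},{"gripper":0,"dx":0.0004,"dy":0,"dz":0,"wx":0,"wy":0,"wz":0},{"gripper":0,"dx":0.0006,"dy":0.0001,"dz":0,"wx":0,"wy":0,"wz":0},{"gripper":0,"dx":0.0008,"dy":0.0001,"dz":0,"wx":0,"wy":0,"wz":0},{"gripper":0,"dx":0.001,"dy":0.0001,"dz":0,"wx":0,"wy":0,"wz":0}]'
```

```text
clock: 24.62
eef_pos: [563.9, -307.8, 33.8]
eef_rot: [3.141, -0.262, 0.103]
wrist_force: [-9.4, 1.4, 3.8]
finger_gap: 0.7
finger_force: 5.1
```

The force jumps and motion stalls at the predicted home position. I'll back off along the lane, rise and look.

```bash
python3 -m inch '[{"gripper":0,"dx":0.0004,"dy":0,"dz":0,"wx":0,"wy":0,"wz":0},{"gripper":0,"dx":0.0004,"dy":0,"dz":0,"wx":0,"wy":0,"wz":0},{"gripper":0,"dx":-0.004,"dy":-0.0004,"dz":0,"wx":0,"wy":0,"wz":0},{"gripper":0,"dx":-0.015,"dy":-0.0015,"dz":0,"wx":0,"wy":0,"wz":0},{"gripper":0,"dx":-0.035,"dy":-0.0036,"dz":0,"wx":0,"wy":0,"wz":0}]' && python3 -m inch '[{"gripper":0,"dx":0,"dy":0,"dz":0.035,"wx":0,"wy":0,"wz":0},{"gripper":0,"dx":0,"dy":0,"dz":0.07,"wx":0,"wy":0,"wz":0},{"gripper":0,"dx":0,"dy":0,"dz":0.11,"wx":0,"wy":0,"wz":0},{"gripper":0,"dx":-0.02,"dy":0,"dz":0.14,"wx":0,"wy":0,"wz":0},{"gripper":0,"dx":-0.04,"dy":0,"dz":0.16,"wx":0,"wy":0,"wz":0}]' && python3 -m inch '[{"gripper":0,"dx":-0.02,"dy":0,"dz":0,"wx":0,"wy":-3,"wz":0},{"gripper":0,"dx":-0.04,"dy":0,"dz":0,"wx":0,"wy":-6,"wz":0},{"gripper":0,"dx":-0.06,"dy":0,"dz":0,"wx":0,"wy":-9,"wz":0},{"gripper":0,"dx":-0.07,"dy":0,"dz":0,"wx":0,"wy":-10,"wz":0},{"gripper":0,"dx":-0.07,"dy":0,"dz":0,"wx":0,"wy":-10,"wz":0}]'&& python3 -m inch '[{"gripper":0,"dx":0,"dy":0,"dz":0,"wx":0,"wy":0,"wz":0},{"gripper":0,"dx":0,"dy":0,"dz":0,"wx":0,"wy":0,"wz":0},{"gripper":0,"dx":0,"dy":0,"dz":0,"wx":0,"wy":0,"wz":0},{"gripper":0,"dx":0,"dy":0,"dz":0,"wx":0,"wy":0,"wz":0},{"gripper":0,"dx":0,"dy":0,"dz":0,"wx":0,"wy":0,"wz":0}]'; python3 - <<'E'
from h import *
import pickle
s=manip.read_state();im=manip.camera("wrist");cv2.imwrite("pics/w6.png",im)
q=pickle.load(open("q.pkl","rb"));c=cam("wrist",s)
W=lambda X:Ro.from_euler("z",q[2]).apply(np.array(X,float))+[q[0],q[1],0]
for k in(0,):
  cv2.polylines(im,[np.int32(proj(c,W([(108,-4,85),(108,4,85)]))*4)],False,(0,255,0),1,cv2.LINE_AA,2)
  cv2.polylines(im,[np.int32(proj(c,W([(167,-22,82),(167,22,82)]))*4)],False,(0,255,0),1,cv2.LINE_AA,2)
cv2.imwrite("pics/w6b.png",cv2.resize(im[:,40:],(800,651),interpolation=cv2.INTER_CUBIC)[:600])
E
```

```text
clock: 25.03
eef_pos: [530.4, -311.5, 34.3]
eef_rot: [3.139, -0.265, 0.105]
wrist_force: [0.1, 0.2, -0.3]
finger_gap: 0.5
finger_force: 0.0
clock: 25.45
eef_pos: [490.1, -311.8, 197.7]
eef_rot: [3.137, -0.267, 0.105]
wrist_force: [0.3, 0.4, 0.5]
finger_gap: 0.6
finger_force: 0.0
clock: 25.87
eef_pos: [418.0, -311.8, 194.3]
eef_rot: [3.119, -0.438, 0.109]
wrist_force: [0.1, -0.1, -0.1]
finger_gap: 0.7
finger_force: 0.0
clock: 26.28
eef_pos: [420.1, -311.2, 193.8]
eef_rot: [3.121, -0.436, 0.111]
wrist_force: [0.0, -0.1, 0.2]
finger_gap: 0.5
finger_force: 0.0
```

View pics/w6b.png

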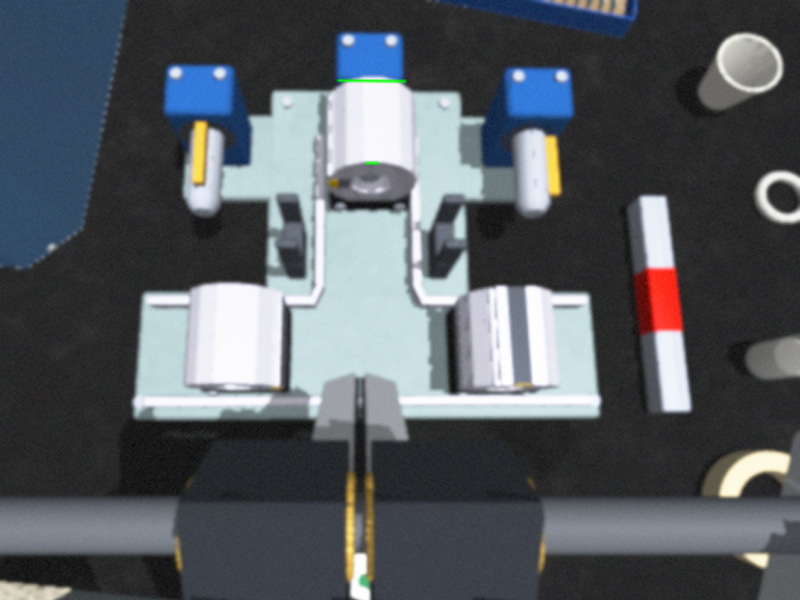

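The hub's front top edge, at (371,163), lies on the predicted home line, and its rear end meets the stand at (370,80). The shaft shows in the bore and the mark is on the left, at (333,183). The other two hubs still stand in the trough at (238,338) and (505,338), and the bar lies flat at (660,305). Handing in.

```bash
python3 -c "
from cell import manip
print(manip.sign_off())"
```

```text
the job is handed in; nothing more can be done
None
```

The hub with the left (9 o'clock) keyway is fully home against the mounted shaft's stand, the bar lies flat on the bare worktop, and the other two hubs still stand in the trough; I set the bar back in its brackets once to regrip it higher before laying it down, and handed in at about 26 s.

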